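Pin back the belt tensioner of a stone mill

TASK

The belt is off the tofu shop's stone mill and the new one is about to go on: pin the sprung tensioner back. Take the stop pin from its stand, push the hand lever back against its spring until its pointer reads 30 degrees on the scale (three long marks on from where it rests), and drop the pin fully home, upright, into the 30-degree hole behind the lever, so that the lever, let go, leans on the pin and still reads 30. Do not push the lever beyond the 40-degree mark, do not force the pin (over its hole, less than 10 N takes it home), and leave the other things on the bench and the mill's deck where they are.

Things in the scene. Friction and masses are not known exactly. Their poses are not given: they have to be found in the camera images.
- mill: fixed drive stand of a stone mill, stones and belt off: steel deck 410 x 420 mm, top 150 mm above the bench, on four legs. Origin on the bench below it; yaw 0 = front faces -x. On the deck, in its rear half (+x): a 180 mm pulley at (0.100, 0.100) m and a 70 mm pulley at (0.130, -0.150), tops 60 mm above the deck; a squared spindle end in the big one, 118 mm above it
- pivot (a point): axis of the tensioner lever, at the level of the quadrant's top; axes as the mill's. The quadrant is the dark steel arc in front of it: 24 mm high on the deck (top 174 mm above the bench), 108 to 152 mm from the pivot, five holes on a 130 mm radius, a plain run-in before the first. Outside it, on the same level, a white scale: long black mark every 10 degrees from 0 to 50, short ones between
- hole30 (a point): centre of the mouth of the 30-degree hole, on the quadrant's top; axes as the mill's, z up. Third of five round holes (10 to 50 degrees) from the lever's rest side; each is in line with its long mark seen from the pivot, 11.2 mm wide, 1 mm chamfer, 24 mm deep. Seen from the pivot it lies 130 mm off in direction 175 degrees in the mill's frame (180 = straight to its front, 90 = its +y)
- lever (a joint): deflection of the tensioner lever, rad: 0 at rest (pointer in direction 205 degrees in the mill's frame), 0.524 at the 30-degree mark, growing clockwise seen from above (towards the mill's +y), stop at 0.96. A spring drives it back to 0, and it swings back when let go: at 130 mm from the pivot it pushes with about 3 N at rest, 7.5 N at 30 degrees, 9 N at 40
- flank (a point): point to push on: on the hand lever's -y flank, 130 mm from the pivot, at half height of the bar (9 mm above the quadrant's top). Grey bar 22 mm wide, 150 mm long, underside 3 mm and top 15 mm above the quadrant. This flank runs parallel to the pointer line, 5 mm off it, so a 10 mm pin touching it stands on the pointer line. Site x points outward along the lever, y out of the flank
- pointer (a point): tip of the thin dark pointer on the lever's end, over the scale, 176 mm from the pivot, 4.5 mm above the quadrant's top. Its foot is a cross bar 144 to 153 mm from the pivot, at the bar's height, reaching 3 mm past the pointer line. The lever's other arm, behind the pivot, carries a black idler wheel 56 mm wide, its top 71 mm above the deck
- pin: loose stop pin, 0.06 to 0.13 kg: steel shank 10 mm thick, 44 mm long, with a 1.4 mm bevel at its foot (8 mm at the tip), below a black square head 24 x 24 x 45 mm, flats facing the pin's x and y. Origin at the tip, z up the pin; the head spans 44 to 89 mm above the tip. Home in its hole the tip is 24 mm below the quadrant's top and the head 5 mm above the lever. It can rock in the grip
- pin_tip (a point): tip of the pin's shank (the pin's origin)
- stand: fixed aluminium block 60 x 60 x 40 mm in which the pin stands upright; origin at the centre of its underside
- stand_hole (a point): centre of the mouth of the block's hole, on its top, 40 mm above the bench; 11.2 mm wide, 20 mm deep
- dish: bystander: small round aluminium dish, 72 mm wide, 26 mm high, on the deck's front +y corner; origin at its underside
- spanner: bystander: spanner 150 mm long, lying on the deck's front -y corner; origin at its middle
- grease: bystander: round metal tin, 72 mm wide, 70 mm high, on the bench; origin at its underside
- mould: bystander: open wooden tofu mould 140 x 140 x 70 mm on the bench; origin at its underside
Not all that is in view belongs to the job. Leave any orange look-alike of the stand alone.

How it is judged:
By the outcome, as a careful person would: the job done as asked, in the order asked, and still so for the second after the job is handed in, with the robot touching nothing.
It also fails if it takes over 72 s, if anything falls off the work surface, if the arm or the gripper's body presses on something with over 40 N, if the wrist force passes 120 N, or if a joint passes its speed limit or range.

ROBOT

A 6-joint arm with a two-finger parallel gripper is mounted at the origin on the work surface. World frame = base frame: x ahead of the robot, y to its left, z up, the work surface at z = 0. Lengths are in mm, angles in rad, forces in N, time in s.
With the tool pointing down it reaches from about 350 to 725 mm from the base axis. Payload 4.3 kg.
Tool frame: the origin (TCP) lies at the very end of the fingers, on their centre line; the grasp point (between the pads) lies 19 mm behind it; z points along the fingers, y is the direction in which the jaws open and shut (so a half turn about z gives the same grasp; the last joint's range is limited). The gripper opens to 85 mm and grips with 20 to 120 N. Pads are 22 mm wide; open, the fingers measure 114 mm over their backs; the gripper's body (76 mm by 85 mm) begins 54 mm behind the grasp point. The pads swing forward as they close: fully open they stand 13 mm farther back than shut.
Start: joints at [1.067, 0.377, 0.081, 1.274, 0, 1.46], TCP at [220.638, 531.023, 231.329] pointing down, gripper open.
Joint ranges: [-2.72, 2.72], [-0.84, 1.66], [-1.02, 1.22], [-1.77, 2.12], [-1.37, 1.28], [-3.14, 3.14]. Speed limits (rad/s): [2.57, 2.57, 3.14, 3.14, 3.14, 3.14].

INTERFACE

Orientations are given as a rotation vector (axis times angle).
In Python, from cell import robot gives the robot as it stands.
- The arm moves only by the tool play_rows, never from a script. Its argument "deltas" is a list of rows, each a list of 3 entries, a list of its own where there are three numbers: the finger opening in m, from 0 to 0.0854, then the shift along the world's x, y, z in m, then the turn, a rotation vector about the world's x, y, z in rad. A call has 1 to 8 rows; each row shifts and turns the commanded pose from where the row before left it; what a row does not reach is not made up. A row lasts 1/10 s, in which the tool goes at most 50 mm and 8.59 degrees, less where a joint would pass 70% of its speed; a pose out of reach is approached as far as the arm can. A call with a gripper value outside its range is refused whole. The fingers move at their own pace and stop on an object; the grip force is fixed at half the most. Time passes only in rows, so rows that do not move let the fingers close. It gives the time, the measured TCP pose, the force and the opening at its end, in the units of the state.
- robot.state(): the state, without advancing time (a new reading comes with each control period).
- robot.get_image(name): name is "scene" or "top" or "wrist"; returns a dict with "img" (420x560x3 uint8, blue, green, red), "vfov" (degrees; the focal length in pixels is half the picture's height over the tangent of half this angle, whatever the lens; pixels are square), "cx", "cy" (the principal point, pixels), "dist" ([k1, k2, p1, p2, k3] as OpenCV has them; the pictures are not rectified), "R" (3x3) and "t" (3): a world point X has camera coordinates R X + t. Camera axes: x right, y down, z forward; pixel columns grow to the right and rows downward; lengths in mm; the calibration is good to about 2 mm. A picture is of the moment at which its call begins. There is no depth.
- robot.hand_in(): hands the job in, once; it reports no verdict.
The state is a dict: "clock": time; "joints": joint angles; "qvel": joint speeds; "joint_torque": joint torques, N m; "tool_pos": TCP position; "tcp_rot": TCP orientation; "contact_force": force on the tool from outside, world axes, zero at the start; "ft_torque": the same for the moment, N m; "finger_gap": opening from 0.0 (shut) to 1.0 (fully open).
Only numpy, scipy, OpenCV 4.12 (cv2) and the standard library are available. Lean on these libraries where they do the work, as an engineer would, in place of code of your own. Each camera call takes 0.05 s, during which the arm holds its last target.

## Working session

There is one attempt and no reset: what is moved stays moved. The work goes in short steps, Python scripts to look and compute and a tool call to move; the robot and the scene stay as the last step left them, time stands still between calls to the robot, and variables do not carry over. Pictures are saved under pics/ and viewed, and the job is handed in when it is done.

Besides the shell and the picture viewer there is one more tool, called by a JSON object that holds its "fn" and its "kwargs", one argument or row to a line. play_rows: Moves the arm, as the interface text tells. Its arguments: {"type":"object","properties":{"deltas":{"type":"array"}},"required":["deltas"]}

```bash
ls; mkdir -p pics; cat > h.py <<'E'
import numpy as np,cv2,pickle
from cell import robot
def grab(name,fn):
    d=robot.get_image(name); cv2.imwrite('pics/'+fn+'.png',d['img']); pickle.dump(d,open('pics/'+fn+'.pkl','wb')); return d
def load(fn): return pickle.load(open('pics/'+fn+'.pkl','rb'))
def K(d):
    f=d['img'].shape[0]/2/np.tan(np.radians(d['vfov'])/2)
    return np.array([[f,0,d['cx']],[0,f,d['cy']],[0,0,1.]])
def ray(d,uv):
    p=cv2.undistortPoints(np.array([[uv]],float),K(d),np.array(d['dist'],float)).reshape(2)
    R=np.array(d['R']);t=np.array(d['t'])
    c=-R.T@t; v=R.T@np.array([p[0],p[1],1]); return c,v/np.linalg.norm(v)
def onz(d,uv,z):
    c,v=ray(d,uv); return c+v*(z-c[2])/v[2]
def proj(d,X):
    R=np.array(d['R'],float);t=np.array(d['t'],float)
    return cv2.projectPoints(np.array(X,float).reshape(-1,1,3),cv2.Rodrigues(R)[0],t,K(d),np.array(d['dist'],float))[0].reshape(-1,2)
def tri(*obs):
    A=np.zeros((3,3));b=np.zeros(3)
    for d,uv in obs:
        c,v=ray(d,uv);M=np.eye(3)-np.outer(v,v);A+=M;b+=M@c
    X=np.linalg.solve(A,b); return X,[np.linalg.norm(proj(d,X)[0]-uv) for d,uv in obs]
E
python3 - <<'E'
from h import *
for n in ['scene','top','wrist']:
    d=grab(n,n+'0'); print(n,d['vfov'],d['cx'],d['cy'],d['dist'],-np.array(d['R']).T@np.array(d['t']))
print(robot.state())
E
```

```text
pics
scene 52.05652703454688 282.53421105544123 207.11001737338086 [-0.03927601  0.          0.          0.          0.        ] [1403.53918634 -177.34528889 1163.62053529]
top 50.09877759836274 285.3069455504079 209.48920276067648 [0.00169583 0.         0.         0.         0.        ] [ 267.16995968   26.45397968 1533.39767252]
wrist 65.663191733086 283.9484649035242 207.7283181439834 [-0.05392238  0.          0.          0.          0.        ] [149.08594407 559.76894885 374.11441003]
{'clock': 0.15, 'joints': array([1.06670184e+00, 3.77896173e-01, 7.99621919e-02, 1.27440279e+00,
       1.25099136e-05, 1.46048312e+00]), 'qvel': array([-0.00042853, -0.00084815,  0.00277443,  0.00150199, -0.00141354,
        0.00137831]), 'joint_torque': array([ 4.72796419e-04, -4.64036107e+01,  2.70170599e+01,  1.38957566e-02,
       -1.74922911e-04,  2.12545475e-07]), 'tool_pos': array([220.37827761, 530.56308058, 230.58638216]), 'tcp_rot': array([-6.14467874e-01, -3.08042640e+00,  2.30015047e-03]), 'contact_force': array([-0.7021134 ,  0.33301384, -0.35589711]), 'ft_torque': array([ 0.01585285, -0.01192716,  0.0494915 ]), 'finger_gap': 0.999262105504258}
```

View pics/scene0.png

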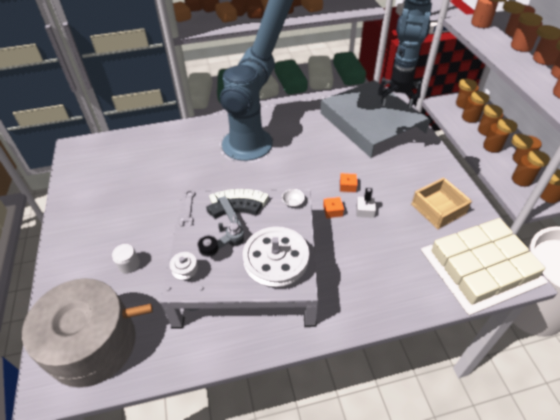

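View pics/top0.png

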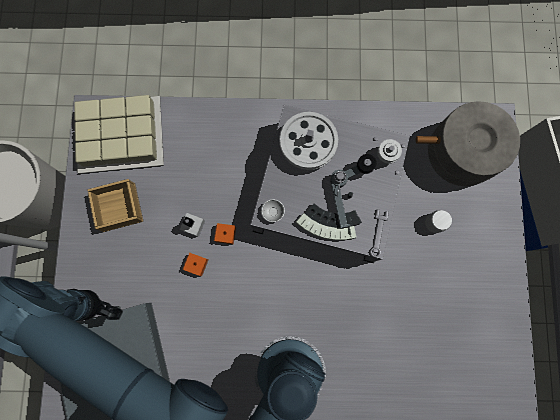

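View pics/wrist0.png

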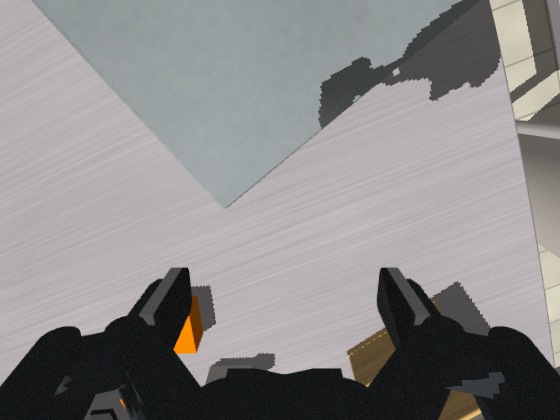

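```bash
python3 - <<'E'
from h import *
t=load('top0');s=load('scene0')
a=t['img'][90:275,165:445]; cv2.imwrite('pics/topz.png',cv2.resize(a,None,fx=2.8,fy=2.8,interpolation=cv2.INTER_CUBIC))
a=s['img'][165:330,155:395]; cv2.imwrite('pics/scz.png',cv2.resize(a,None,fx=3.3,fy=3.3,interpolation=cv2.INTER_CUBIC))
for n,uv,z in [('stand',(190,224),40),('pivot',(338,180),174),('base',(292,375),0),('cornerFL',(248,235),150)]: print(n,onz(t,uv,z))
E
```

```text
stand [477.04043453 340.63844294  40.        ]
pivot [ 605.25648749 -139.64277564  174.        ]
base [-6.47384274 -9.84429499  0.        ]
cornerFL [430.71553678 136.40833139 150.        ]
```

View pics/topz.png

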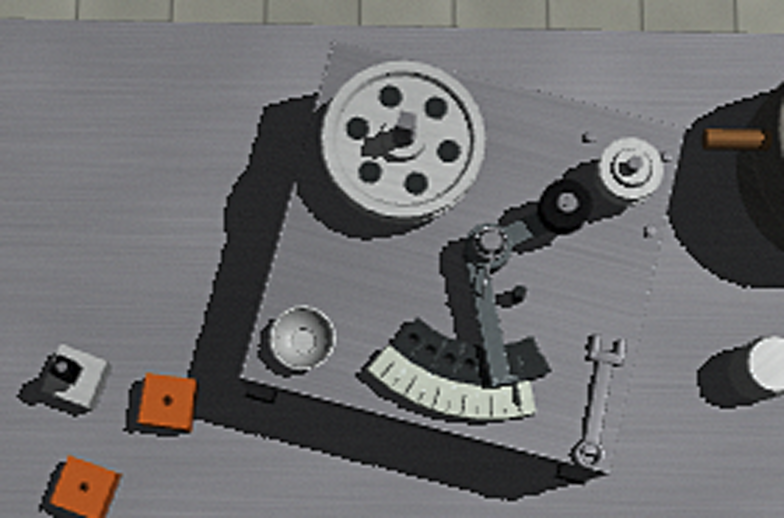

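View pics/scz.png

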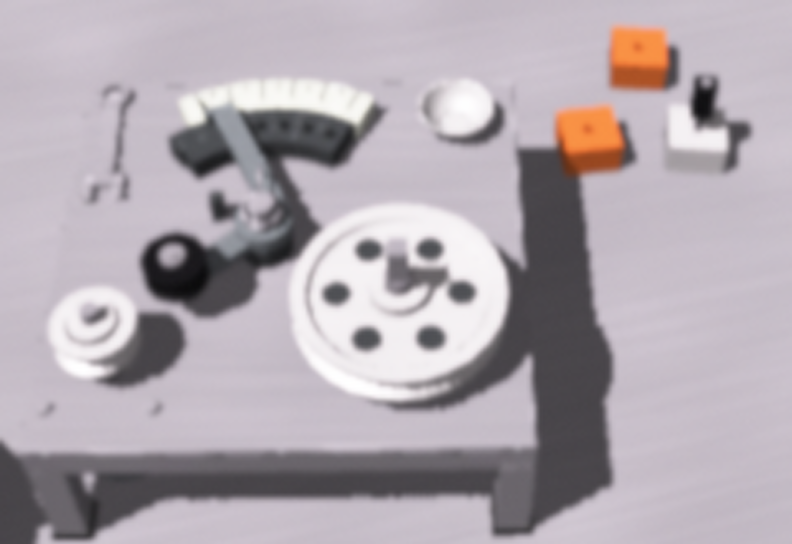

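```bash
python3 - <<'E'
from h import *
w=load('wrist0');st=robot.state()
Rt=cv2.Rodrigues(st['tcp_rot'])[0];print(Rt.round(3))
c=-np.array(w['R']).T@np.array(w['t']);print('cam in tool',Rt.T@(c-st['tool_pos']));print('cam axes in tool',(Rt.T@np.array(w['R']).T).round(3))
t=load('top0');s=load('scene0')
print('pin head top',[ (n,proj(d,[477,340,109])) for n,d in (('t',t),('s',s))])
for n,d in (('t',t),('s',s)):
  x,y=proj(d,[477,340,60])[0].astype(int)
  a=d['img'][y-40:y+40,x-50:x+50]; cv2.imwrite('pics/st_%s.png'%n,cv2.resize(a,None,fx=6,fy=6,interpolation=cv2.INTER_CUBIC));print(n,x-50,y-40)
E
```

```text
[[-0.923  0.384 -0.001]
 [ 0.384  0.923 -0.001]
 [ 0.    -0.002 -1.   ]]
cam in tool [  77.06788404   -0.60261074 -143.51324838]
cam axes in tool [[-0.001 -0.951 -0.308]
 [ 1.    -0.001 -0.   ]
 [ 0.    -0.308  0.951]]
pin head top [('t', array([[185.82940937, 220.92975425]])), ('s', array([[368.49738182, 189.83546673]]))]
t 138 183
s 316 159
```

View pics/st_t.png

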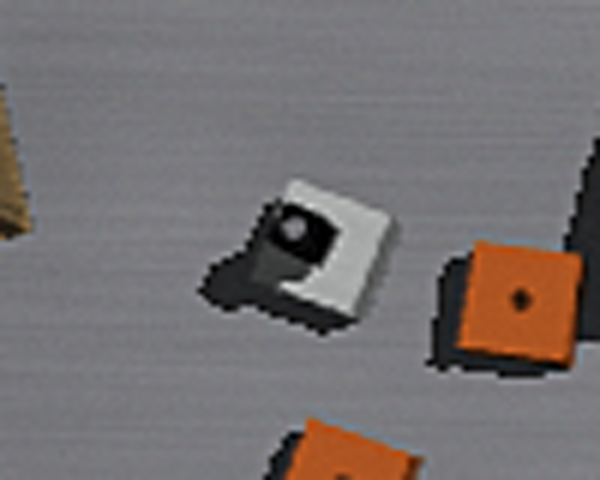

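View pics/st_s.png

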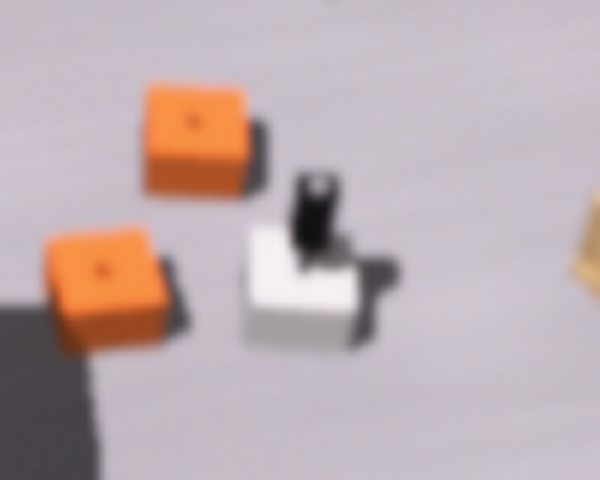

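{"fn": "play_rows", "kwargs": {
  "deltas": [
    [0.085,[0.032,-0.024,0],[0,0,0]],
    [0.085,[0.032,-0.024,0],[0,0,0]],
    [0.085,[0.032,-0.024,0],[0,0,0]],
    [0.085,[0.032,-0.024,0],[0,0,0]],
    [0.085,[0.032,-0.024,0],[0,0,0]],
    [0.085,[0.032,-0.024,0],[0,0,0]],
    [0.085,[0.032,-0.024,0],[0,0,0]],
    [0.085,[0.032,-0.022,0],[0,0,0]]
  ]
}}

```text
clock: 0.95
tool_pos: [477.6, 339.6, 231.0]
tcp_rot: [-0.615, -3.08, 0.001]
contact_force: [0.1, 0.3, 1.1]
finger_gap: 0.998
```

```bash
python3 - <<'E'
from h import *
d=grab('wrist','wrist1'); st=robot.state(); print(st['clock'],st['tool_pos'],st['tcp_rot'],proj(d,[[477,340,109],[477,340,40]]))
E
```

```text
1.0 [482.66040369 336.14532911 230.66547063] [ 0.62248316  3.07514198 -0.00390366] [[284.85822411 197.10001516]
 [284.69812723 178.97433627]]
```

View pics/wrist1.png

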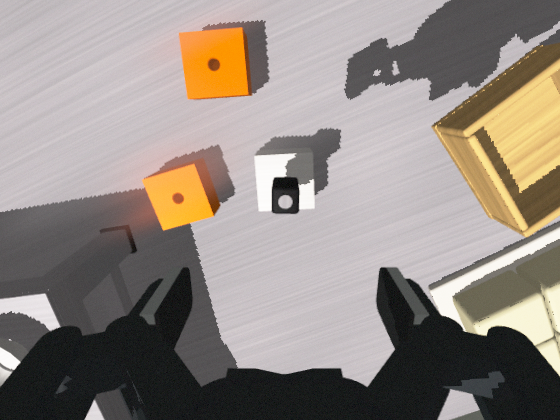

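{"fn": "play_rows", "kwargs": {
  "deltas": [
    [0.085,[0,0,0],[0,0,0]],
    [0.085,[0,0,0],[0,0,0]],
    [0.085,[0,0,0],[0,0,0]]
  ]
}}

```text
clock: 1.3
tool_pos: [475.6, 341.6, 231.2]
tcp_rot: [-0.612, -3.081, 0.0]
contact_force: [0.2, 0.1, 0.1]
finger_gap: 0.997
```

```bash
python3 - <<'E'
from h import *
d=grab('wrist','wrist2'); st=robot.state(); print(st['clock'],st['tool_pos'],st['tcp_rot'])
a=d['img'][120:240,220:350]; cv2.imwrite('pics/w2z.png',cv2.resize(a,None,fx=5,fy=5,interpolation=cv2.INTER_CUBIC))
E
```

```text
1.35 [475.59383651 341.77440979 231.30270279] [-6.11875014e-01 -3.08102137e+00  3.54019836e-05]
```

View pics/w2z.png

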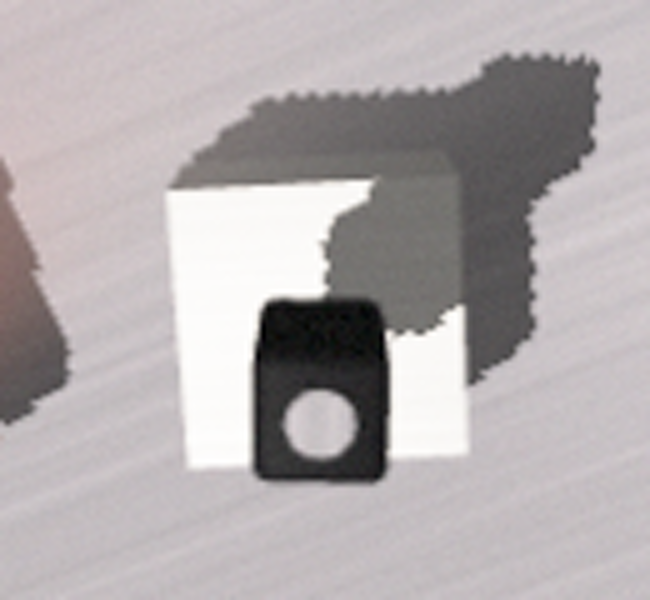

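```bash
python3 - <<'E'
from h import *
d=load('wrist2')
f=lambda x,y:(220+x/5,120+y/5)
for n,p,z in [('dot',(320,424),109),('c1',(168,188),40),('c2',(187,467),40),('c3',(468,455),40),('c4',(458,182),40),('hbl',(254,480),109),('hbr',(386,480),109)]:
  print(n,onz(d,f(*p),z).round(1))
E
```

```text
dot [481.1 338.7 109. ]
c1 [441.9 321.1  40. ]
c2 [499. 300.  40.]
c3 [519.9 357.4  40. ]
c4 [463.7 376.8  40. ]
hbl [486.1 324.3 109. ]
hbr [494.9 345.4 109. ]
```

{"fn": "play_rows", "kwargs": {
  "deltas": [
    [0.085,[0.0055,-0.003,-0.02],[0,0,0]],
    [0.085,[0,0,-0.035],[0,0,0]],
    [0.085,[0,0,-0.035],[0,0,0]],
    [0.085,[0,0,-0.03],[0,0,0]],
    [0.085,[0,0,-0.025],[0,0,0]],
    [0.085,[0,0,-0.015],[0,0,0]],
    [0.085,[0,0,-0.005],[0,0,0]],
    [0.085,[0,0,0],[0,0,0]]
  ]
}}

```text
clock: 2.15
tool_pos: [481.1, 338.3, 65.9]
tcp_rot: [-0.612, -3.08, 0.001]
contact_force: [0.0, -0.6, -0.2]
finger_gap: 0.999
```

```bash
python3 - <<'E'
from h import *
d=grab('wrist','wrist3'); st=robot.state(); print(st['clock'],st['tool_pos'],st['tcp_rot'],st['contact_force'])
E
```

```text
2.2 [481.89359873 338.6011752   66.85089688] [6.13008171e-01 3.08089383e+00 5.24548439e-04] [-0.12501622  0.16888855 -0.29955962]
```

View pics/wrist3.png

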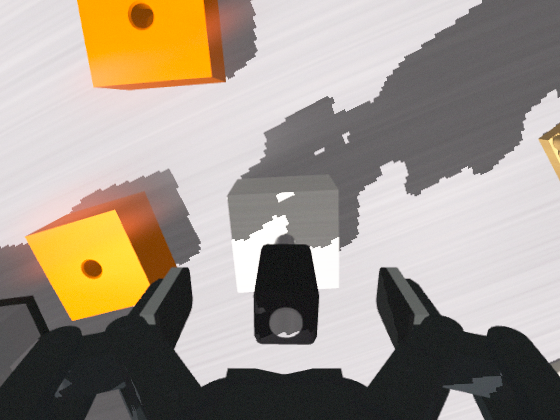

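Head stands centred between the fingers (head about 253–320 columns, fingers 190–377). Close.

{"fn": "play_rows", "kwargs": {
  "deltas": [
    [0.0,[0,0,0],[0,0,0]],
    [0.0,[0,0,0],[0,0,0]],
    [0.0,[0,0,0],[0,0,0]],
    [0.0,[0,0,0],[0,0,0]],
    [0.0,[0,0,0],[0,0,0]],
    [0.0,[0,0,0],[0,0,0]],
    [0.0,[0,0,0],[0,0,0]],
    [0.0,[0,0,0],[0,0,0]]
  ]
}}

```text
clock: 3.0
tool_pos: [482.5, 338.2, 66.8]
tcp_rot: [0.614, 3.08, 0.001]
contact_force: [-0.7, 0.6, 4.9]
finger_gap: 0.273
```

```bash
python3 - <<'E'
from h import *
d=grab('wrist','wrist4'); st=robot.state(); print(st['clock'],st['tool_pos'],st['tcp_rot'],st['contact_force'],st['finger_gap'])
E
```

```text
3.05 [482.50666675 338.19507253  66.82792917] [6.14414436e-01 3.08011467e+00 9.63988962e-04] [ 0.66401438 -0.27203797  5.35509176] 0.27519343563305937
```

View pics/wrist4.png

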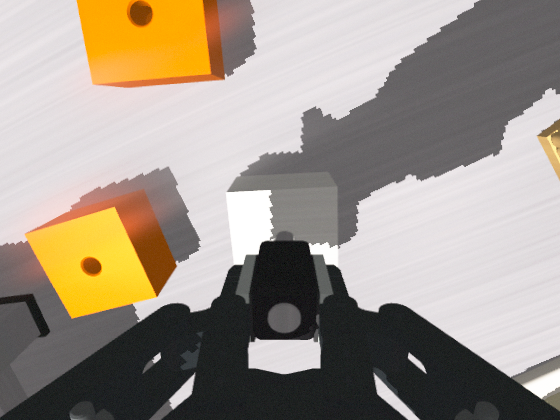

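{"fn": "play_rows", "kwargs": {
  "deltas": [
    [0.0,[0,0,0.01],[0,0,0]],
    [0.0,[0,0,0.02],[0,0,0]],
    [0.0,[0,0,0.04],[0,0,0]],
    [0.0,[0,0,0.045],[0,0,0]],
    [0.0,[0,0,0.045],[0,0,0]],
    [0.0,[0,0,0.045],[0,0,0]],
    [0.0,[0,0,0.02],[0,0,0]],
    [0.0,[0,0,0],[0,0,0]]
  ]
}}

```text
clock: 3.85
tool_pos: [483.5, 338.8, 295.3]
tcp_rot: [0.613, 3.076, 0.007]
contact_force: [0.5, 0.7, -0.3]
finger_gap: 0.273
```

```bash
python3 - <<'E'
from h import *
d=grab('wrist','wrist5'); st=robot.state(); print(st['clock'],st['tool_pos'],st['tcp_rot'],st['contact_force'],st['finger_gap'])
t=load('top0')
f=lambda x,y:(165+x/2.8,90+y/2.8)
for n,p,z in [('FL',(242,380),150),('FR',(607,472),150),('BR',(683,125),150),('BL',(333,42),150),('piv',(490,242),190),('bigp',(405,140),210),('small',(632,167),210),('dish',(302,340),176)]: print(n,onz(t,f(*p),z).round(1))
E
```

```text
3.9 [482.722317   338.37225018 292.51962527] [6.14140382e-01 3.07890345e+00 2.78004132e-03] [ 0.18628745  0.08471421 -2.21966076] 0.26883671407542425
FL [459.9 126.7 150. ]
FR [ 365.9 -276.6  150. ]
BR [ 766.3 -371.9  150. ]
BL [859.1  33.4 150. ]
piv [ 612.7 -143.9  190. ]
bigp [721.1 -48.2 210. ]
small [ 695.3 -297.3  210. ]
dish [501.7  60.6 176. ]
```

View pics/wrist5.png

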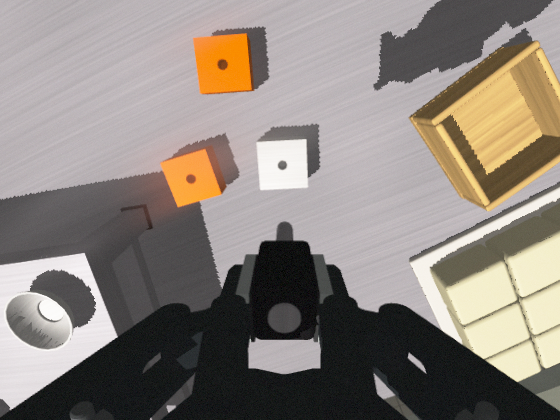

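{"fn": "play_rows", "kwargs": {
  "deltas": [
    [0.0,[0.0,-0.025,0],[0,0,0]],
    [0.0,[0.0,-0.04,0],[0,0,0]],
    [0.0,[0,-0.04,0],[0,0,0]],
    [0.0,[0,-0.04,0],[0,0,0]],
    [0.0,[0,-0.04,0],[0,0,0]],
    [0.0,[0,-0.04,0],[0,0,0]],
    [0.0,[0,-0.04,0],[0,0,0]],
    [0.0,[0,-0.04,0],[0,0,0]]
  ]
}}

```text
clock: 4.7
tool_pos: [480.3, 31.6, 288.7]
tcp_rot: [-0.613, -3.076, 0.001]
contact_force: [0.4, -0.1, -1.4]
finger_gap: 0.276
```

{"fn": "play_rows", "kwargs": {
  "deltas": [
    [0.0,[0.01,-0.04,0],[0,0,0]],
    [0.0,[0.015,-0.04,0],[0,0,0]],
    [0.0,[0.015,-0.04,0],[0,0,0]],
    [0.0,[0.01,-0.025,0],[0,0,0]],
    [0.0,[0,-0.011,0],[0,0,0]],
    [0.0,[0,0,0],[0,0,0]],
    [0.0,[0,0,0],[0,0,0]],
    [0.0,[0,0,0],[0,0,0]]
  ]
}}

```text
clock: 5.5
tool_pos: [531.5, -121.5, 291.1]
tcp_rot: [-0.612, -3.08, -0.001]
contact_force: [0.6, 0.3, -1.3]
finger_gap: 0.271
```

```bash
python3 - <<'E'
from h import *
d=grab('wrist','wrist6'); st=robot.state(); print(st['clock'],st['tool_pos'],st['tcp_rot'],st['contact_force'],st['finger_gap'])
E
```

```text
5.55 [ 531.6836765  -121.53876773  291.31069645] [-6.11799447e-01 -3.08101118e+00 -7.58539821e-04] [-0.5226818   0.36907914 -1.27304981] 0.2749101050578668
```

View pics/wrist6.png

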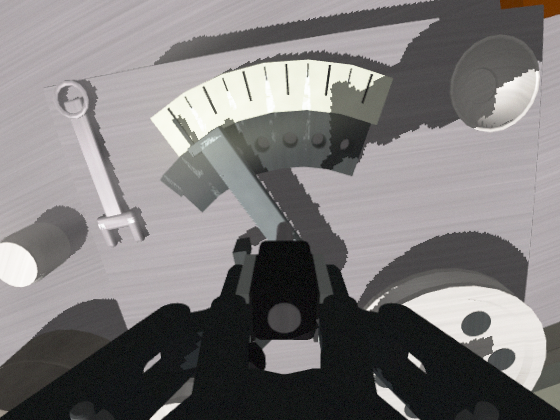

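```bash
python3 - <<'E'
from h import *
d=load('wrist6')
a=d['img'][50:245,140:400]; cv2.imwrite('pics/w6z.png',cv2.resize(a,None,fx=3,fy=3,interpolation=cv2.INTER_CUBIC))
a=d['img'][125:160,235:365].astype(float); a=np.clip((a-20)*3,0,255).astype(np.uint8);cv2.imwrite('pics/w6h.png',cv2.resize(a,None,fx=6,fy=6,interpolation=cv2.INTER_CUBIC))
E
```

```text
(no output)
```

View pics/w6z.png

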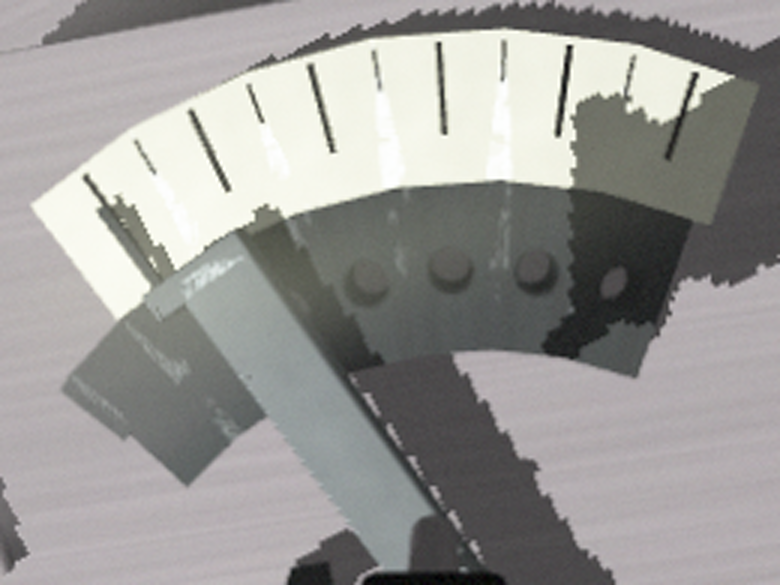

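View pics/w6h.png

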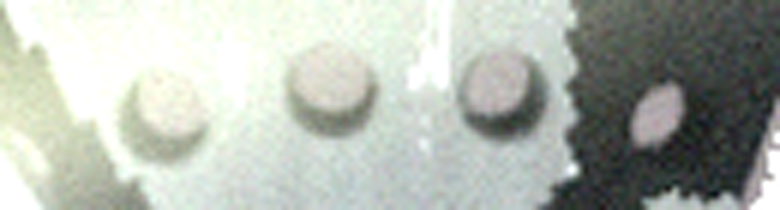

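```bash
python3 - <<'E'
from h import *
from scipy.optimize import least_squares
d=load('wrist6')
g=lambda x,y:(140+x/3,50+y/3); h=lambda x,y:(235+x/6,125+y/6)
H={20:h(165,112),30:h(332,89),40:h(503,92)}
P={k:onz(d,v,174)[:2] for k,v in H.items()}
for k in P: print(k,P[k].round(1))
M={10:((190,112),(228,190)),20:((312,65),(333,152)),30:((440,43),(444,133)),40:((569,45),(558,135)),50:((695,72),(668,158))}
L={k:[onz(d,g(*p),174)[:2] for p in v] for k,v in M.items()}
def pred(px,py,y,a,r): 
    th=np.radians(205+y-a); return np.array([px+r*np.cos(th),py+r*np.sin(th)])
def res(q):
    px,py,y=q; o=[]
    for k in P: o+=list(pred(px,py,y,k,130)-P[k])
    for k in L:
        th=np.radians(205+y-k); n=np.array([-np.sin(th),np.cos(th)])
        o+=[n@(e-[px,py]) for e in L[k]]
    return np.array(o)
r=least_squares(res,[612,-144,-13]);print(r.x,r.fun.round(1))
for k in L: print(k,[np.linalg.norm(e-r.x[:2]).round(1) for e in L[k]])
for a in(-4,0,30,40): print(a,pred(*r.x,a,130))
st=robot.state();Rt=cv2.Rodrigues(st['tcp_rot'])[0];print('tool y ang',np.degrees(np.arctan2(Rt[1,1],Rt[0,1])))
# shank tip row in image
print(proj(d,st['tool_pos']+Rt@[0,0,47]),proj(d,st['tool_pos']))
a=d['img'][210:345,230:340]; cv2.imwrite('pics/w6p.png',cv2.resize(a,None,fx=5,fy=5,interpolation=cv2.INTER_CUBIC))
E
```

```text
20 [ 482.  -119.9]
30 [487.7 -98.4]
40 [496.7 -77.7]
[ 610.6452435  -140.57528328  -13.99392777] [ 0.2 -0.3  0.   0.2  0.3  0.2  0.6  0.4 -0.3  0.1 -0.3 -0.   0.1 -0.3
  0.1 -0.5]
10 [np.float64(185.0), np.float64(164.0)]
20 [np.float64(185.5), np.float64(164.0)]
30 [np.float64(185.8), np.float64(164.4)]
40 [np.float64(186.3), np.float64(164.7)]
50 [np.float64(186.6), np.float64(165.1)]
-4 [ 485.07845265 -174.23506695]
0 [ 483.03633923 -165.39397686]
30 [487.72334386 -98.26445027]
40 [496.93800277 -77.56208303]
tool y ang 67.5376265835481
[[284.93238667 231.47814641]] [[285.23204894 267.32830157]]
```

```bash
python3 - <<'E'
from h import *
d=load('wrist5')
a=d['img'][210:345,230:340]; cv2.imwrite('pics/w5p.png',cv2.resize(a,None,fx=5,fy=5,interpolation=cv2.INTER_CUBIC))
E
```

```text
(no output)
```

View pics/w5p.png

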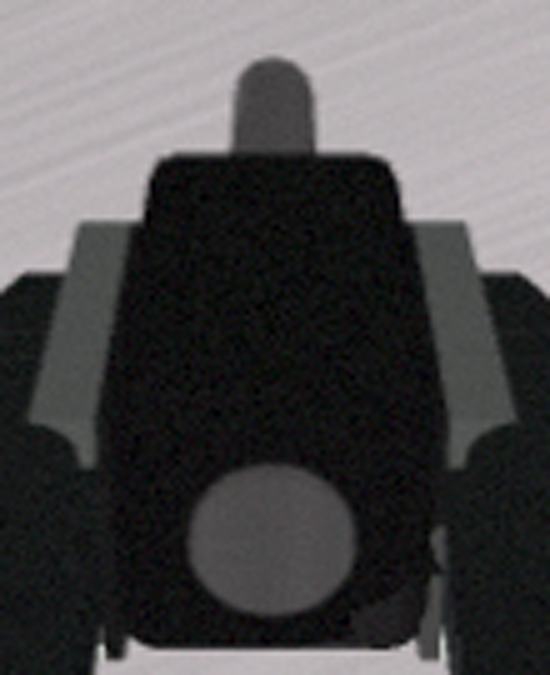

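```bash
cat >> h.py <<'E'
Tc=np.array([[0,-0.951,-0.308],[1,0,0],[0,-0.308,0.951]])
E
python3 - <<'E'
from h import *
for fn in ['wrist4','wrist6']:
  d=load(fn); 
  R=np.array(d['R']);c=-R.T@np.array(d['t'])
  # tool pose implied by camera
  from scipy.spatial.transform import Rotation as Ro
  w0=load('wrist2'); R0=np.array(w0['R']); c0=-R0.T@np.array(w0['t'])
  Rt0=cv2.Rodrigues(np.array([-6.11875014e-01,-3.08102137e+00,3.54e-05]))[0]; p0=np.array([475.59,341.77,231.30])
  A=Rt0.T@R0.T; o=Rt0.T@(c0-p0)
  Rt=R.T@A.T; p=c-Rt@o; print(fn,'tool from cam',p.round(2))
  ring=lambda x,y,z,r:[p+Rt@[x+r*np.cos(a),y+r*np.sin(a),z] for a in np.linspace(0,2*np.pi,72)]
  for z in (45,47,49):
    for x in (-2,0,2):
      q=np.vstack([proj(d,ring(x,0,z,4)),proj(d,ring(x,0,z-1.4,5))]); print(z,x,'tip row',q[:,1].min().round(1),'col',(q[:,0].min()+q[:,0].max())/2,'dot',proj(d,p+Rt@[x,0,z-89]).round(1))
E
python3 - <<'E'
from h import *
d=load('wrist6')
a=d['img'][195:345,230:340]; cv2.imwrite('pics/w6p.png',cv2.resize(a,None,fx=4,fy=4,interpolation=cv2.INTER_CUBIC))
a=load('wrist4')['img'][195:345,230:340]; cv2.imwrite('pics/w4p.png',cv2.resize(a,None,fx=4,fy=4,interpolation=cv2.INTER_CUBIC))
E
```

```text
wrist4 tool from cam [482.53 338.32  66.95]
45 -2 tip row 228.5 col 285.135709928021 dot [[286.  328.6]]
45 0 tip row 225.5 col 285.1345400703466 dot [[286.  324.1]]
45 2 tip row 222.5 col 285.13335201499706 dot [[286.  319.5]]
47 -2 tip row 227.4 col 285.12454454772535 dot [[285.9 325.1]]
47 0 tip row 224.4 col 285.1233466017503 dot [[285.9 320.6]]
47 2 tip row 221.3 col 285.1221306395412 dot [[285.9 316.1]]
49 -2 tip row 226.2 col 285.11358264419897 dot [[285.9 321.7]]
49 0 tip row 223.2 col 285.11235791044385 dot [[285.9 317.3]]
49 2 tip row 220.2 col 285.11111534251336 dot [[285.9 312.8]]
wrist6 tool from cam [ 531.48 -121.34  291.16]
45 -2 tip row 228.5 col 285.1357099280205 dot [[286.  328.6]]
45 0 tip row 225.5 col 285.13454007034625 dot [[286.  324.1]]
45 2 tip row 222.5 col 285.1333520149966 dot [[286.  319.5]]
47 -2 tip row 227.4 col 285.1245445477248 dot [[285.9 325.1]]
47 0 tip row 224.4 col 285.1233466017498 dot [[285.9 320.6]]
47 2 tip row 221.3 col 285.1221306395408 dot [[285.9 316.1]]
49 -2 tip row 226.2 col 285.11358264419846 dot [[285.9 321.7]]
49 0 tip row 223.2 col 285.1123579104434 dot [[285.9 317.3]]
49 2 tip row 220.2 col 285.1111153425129 dot [[285.9 312.8]]
```

View pics/w6p.png

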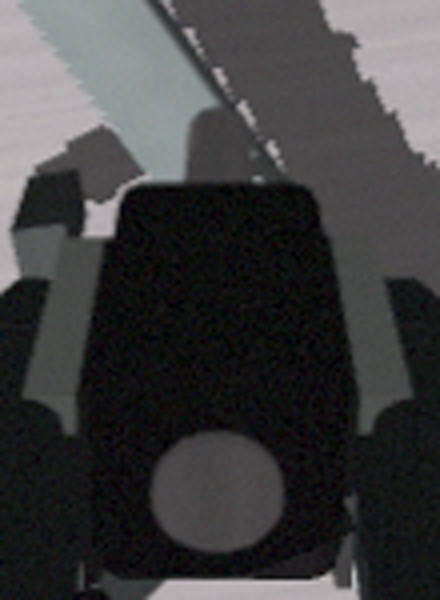

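{"fn": "play_rows", "kwargs": {
  "deltas": [
    [0.0,[-0.02,-0.025,0],[0,0,0]],
    [0.0,[-0.02,-0.026,0],[0,0,0]],
    [0.0,[-0.004,-0.007,0],[0,0,0]],
    [0.0,[0,0,-0.025],[0,0,0]],
    [0.0,[0,0,-0.02],[0,0,0]],
    [0.0,[0,0,0],[0,0,0]],
    [0.0,[0,0,0],[0,0,0]]
  ]
}}

```text
clock: 6.25
tool_pos: [488.1, -180.1, 246.7]
tcp_rot: [-0.613, -3.081, -0.001]
contact_force: [-0.2, -0.2, -0.7]
finger_gap: 0.278
```

```bash
python3 - <<'E'
from h import *
d=grab('wrist','wrist7'); st=robot.state(); print(st['clock'],st['tool_pos'],st['tcp_rot'],st['contact_force'],st['finger_gap'])
d=grab('scene','scene7')
a=d['img'][165:330,155:395]; cv2.imwrite('pics/scz7.png',cv2.resize(a,None,fx=3.3,fy=3.3,interpolation=cv2.INTER_CUBIC))
E
```

```text
6.3 [ 488.65845048 -180.4730756   247.37227573] [ 6.12715009e-01  3.08003132e+00 -1.07457963e-04] [ 0.21229066 -0.10885416 -1.41830647] 0.2748890448031422
```

View pics/wrist7.png

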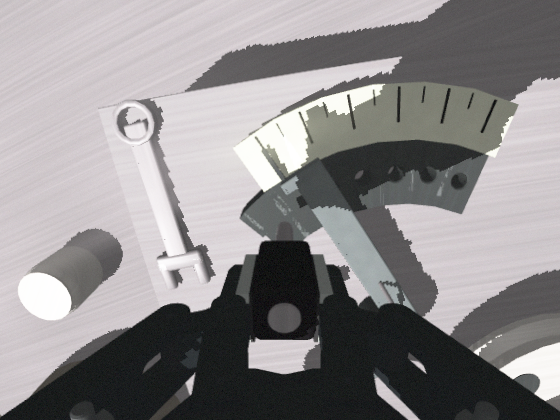

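View pics/scz7.png

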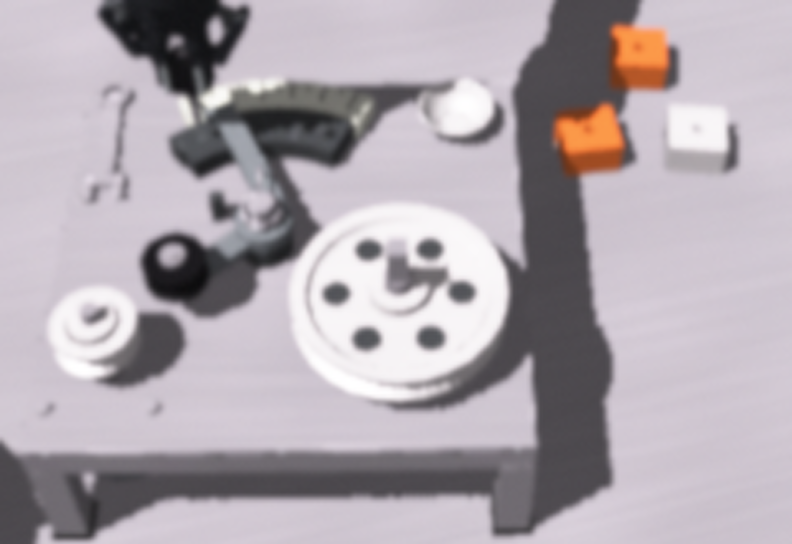

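{"fn": "play_rows", "kwargs": {
  "deltas": [
    [0.0,[0,0.001,-0.013],[0,0,0]],
    [0.0,[0,0,-0.01],[0,0,0]],
    [0.0,[0,0,0],[0,0,0]],
    [0.0,[0,0,0],[0,0,0]]
  ]
}}

```text
clock: 6.75
tool_pos: [488.2, -179.9, 223.6]
tcp_rot: [-0.614, -3.081, -0.0]
contact_force: [0.1, 0.8, -0.6]
finger_gap: 0.276
```

```bash
python3 - <<'E'
from h import *
st=robot.state(); print(st['clock'],st['tool_pos'],st['contact_force'])
P=lambda a:np.array([610.65,-140.58])+130*np.array([np.cos(np.radians(191.0-a)),np.sin(np.radians(191.0-a))])-[-1.2,.5]
for a in range(-6,33,3): print(a,P(a).round(1),(P(a+3)-P(a)).round(1))
E
```

```text
6.75 [ 488.16549518 -179.9091885   223.60472334] [ 0.13719434  0.83323496 -0.6018435 ]
-6 [ 487.5 -179.1] [-1.8  6.6]
-3 [ 485.7 -172.5] [-1.5  6.6]
0 [ 484.2 -165.9] [-1.1  6.7]
3 [ 483.1 -159.2] [-0.8  6.8]
6 [ 482.3 -152.4] [-0.4  6.8]
9 [ 481.9 -145.6] [-0.1  6.8]
12 [ 481.9 -138.8] [0.3 6.8]
15 [ 482.2 -132. ] [0.7 6.8]
18 [ 482.8 -125.2] [1.  6.7]
21 [ 483.8 -118.5] [1.4 6.7]
24 [ 485.2 -111.8] [1.7 6.6]
27 [ 486.9 -105.2] [2.  6.5]
30 [488.9 -98.8] [2.4 6.4]
```

{"fn": "play_rows", "kwargs": {
  "deltas": [
    [0.0,[-0.0024,0.0075,0],[0,0,0]],
    [0.0,[-0.0015,0.0066,0],[0,0,0]],
    [0.0,[-0.0011,0.0067,0],[0,0,0]],
    [0.0,[-0.0008,0.0068,0],[0,0,0]],
    [0.0,[-0.0004,0.0068,0],[0,0,0]],
    [0.0,[0,0,0],[0,0,0]],
    [0.0,[0,0,0],[0,0,0]]
  ]
}}

```text
clock: 7.45
tool_pos: [482.4, -145.8, 223.9]
tcp_rot: [0.614, 3.08, -0.001]
contact_force: [2.0, -4.8, 0.2]
finger_gap: 0.276
```

```bash
python3 - <<'E'
from h import *
d=grab('wrist','wrist8'); st=robot.state(); print(st['clock'],st['tool_pos'],st['tcp_rot'],st['contact_force'],st['finger_gap'])
E
```

```text
7.5 [ 482.41489272 -145.94530717  223.79925138] [ 6.14293739e-01  3.07963626e+00 -1.08817218e-03] [ 2.12886805 -3.72796214  1.40831608] 0.2709858682805057
```

View pics/wrist8.png

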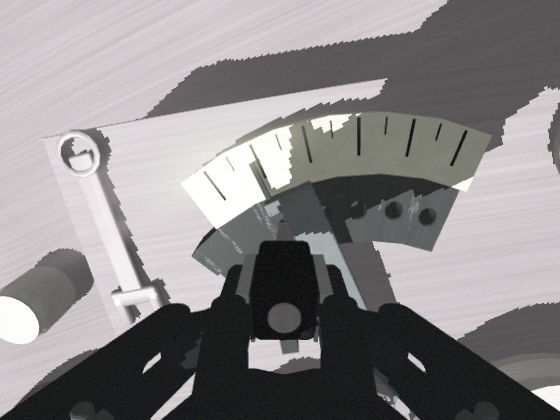

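{"fn": "play_rows", "kwargs": {
  "deltas": [
    [0.0,[-0.0001,0.0068,0],[0,0,0]],
    [0.0,[0.0003,0.0068,0],[0,0,0]],
    [0.0,[0.0007,0.0068,0],[0,0,0]],
    [0.0,[0.001,0.0067,0],[0,0,0]],
    [0.0,[0.0014,0.0067,0],[0,0,0]],
    [0.0,[0.0017,0.0066,0],[0,0,0]],
    [0.0,[0.002,0.0064,0],[0,0,0]],
    [0.0,[0,0,0],[0,0,0]]
  ]
}}

```text
clock: 8.3
tool_pos: [489.6, -100.3, 223.8]
tcp_rot: [0.615, 3.079, -0.006]
contact_force: [1.9, -8.9, 1.1]
finger_gap: 0.27
```

{"fn": "play_rows", "kwargs": {
  "deltas": [
    [0.0,[0,0,0],[0,0,0]],
    [0.0,[0,0,0],[0,0,0]]
  ]
}}

```text
clock: 8.5
tool_pos: [489.4, -100.8, 223.8]
tcp_rot: [0.616, 3.079, -0.006]
contact_force: [0.1, -7.9, 0.5]
finger_gap: 0.277
```

```bash
python3 - <<'E'
from h import *
d=grab('wrist','wrist9'); st=robot.state(); print(st['clock'],st['tool_pos'],st['tcp_rot'],st['contact_force'],st['finger_gap'])
a=d['img'][140:275,190:390]; a=np.clip(a.astype(float)*1.8,0,255).astype(np.uint8); cv2.imwrite('pics/w9z.png',cv2.resize(a,None,fx=4,fy=4,interpolation=cv2.INTER_CUBIC))
E
```

```text
8.55 [ 489.39937826 -100.82094689  223.8490615 ] [ 0.61606444  3.07899118 -0.00645699] [ 0.77724481 -8.01931729  0.91236347] 0.2712951004565956
```

View pics/wrist9.png

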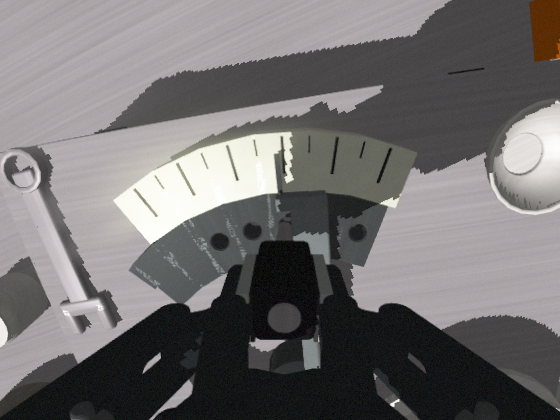

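View pics/w9z.png

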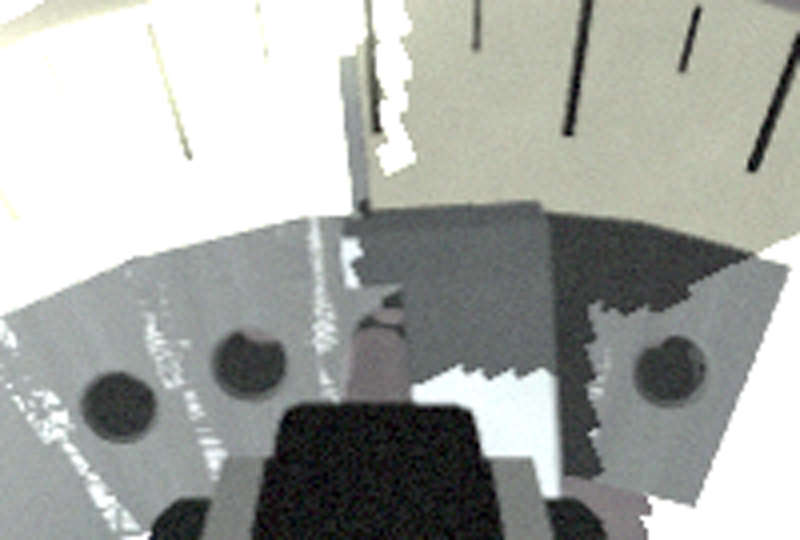

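{"fn": "play_rows", "kwargs": {
  "deltas": [
    [0.0,[-0.0005,0.002,0],[0,0,0]],
    [0.0,[0,0,0],[0,0,0]],
    [0.0,[0,0,0],[0,0,0]]
  ]
}}

```text
clock: 8.85
tool_pos: [488.9, -98.9, 223.8]
tcp_rot: [0.616, 3.079, -0.007]
contact_force: [1.2, -8.9, 0.4]
finger_gap: 0.272
```

```bash
python3 - <<'E'
from h import *
d=grab('wrist','wrist10'); st=robot.state(); print(st['clock'],st['tool_pos'],st['tcp_rot'],st['contact_force'],st['finger_gap'])
a=d['img'][140:275,190:390]; a=np.clip(a.astype(float)*1.8,0,255).astype(np.uint8); cv2.imwrite('pics/w10z.png',cv2.resize(a,None,fx=4,fy=4,interpolation=cv2.INTER_CUBIC))
th=np.linspace(0,2*np.pi,9)[:-1]
print('hole ring px zoom',((proj(d,[[487.72+5.6*np.cos(a),-98.26+5.6*np.sin(a),174] for a in th])-[190,140])*4).round(0).tolist())
Rt=cv2.Rodrigues(st['tcp_rot'])[0]
tip=st['tool_pos']+Rt@[1.3,0,47]; print('tip',tip,'tilt',np.degrees(Rt[:2,2]))
E
```

```text
8.9 [488.94387846 -98.97320417 223.79278286] [ 0.61638515  3.07883926 -0.00669684] [ 1.4140443  -9.42643284  0.30699182] 0.2749136312517673
hole ring px zoom [[395.0, 379.0], [414.0, 361.0], [414.0, 336.0], [395.0, 318.0], [368.0, 318.0], [349.0, 336.0], [349.0, 361.0], [368.0, 379.0]]
tip [487.78085476 -98.68457258 176.79008009] tilt [ 0.04483965 -0.25822579]
```

View pics/w10z.png

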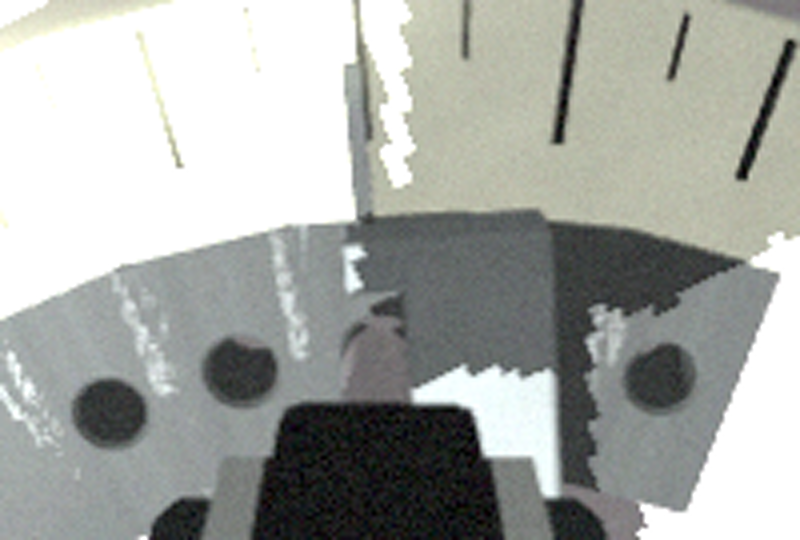

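```bash
python3 - <<'E'
from h import *
d=load('wrist10')
a=d['img'][205:250,265:310]; a=np.clip(a.astype(float)*2.2,0,255).astype(np.uint8); a=cv2.resize(a,None,fx=13,fy=13,interpolation=cv2.INTER_CUBIC)
def dr(pts,c):
    q=((proj(d,pts)-[265,205]+.5)*13).astype(int); cv2.polylines(a,[q.reshape(-1,1,2)],True,c,1)
th=np.linspace(0,2*np.pi,60)
b=a.copy()
dr([[487.72+5.6*np.cos(t),-98.26+5.6*np.sin(t),174] for t in th],(0,255,0))
dr([[487.72+6.6*np.cos(t),-98.26+6.6*np.sin(t),174] for t in th],(0,160,0))
dr([[487.78+4*np.cos(t),-98.68+4*np.sin(t),176.8] for t in th],(0,0,255))
dr([[487.78+5*np.cos(t),-98.68+5*np.sin(t),178.2] for t in th],(0,0,255))
cv2.imwrite('pics/w10y.png',np.vstack([a])) ; cv2.imwrite('pics/w10x.png',b)
E
```

```text
(no output)
```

View pics/w10x.png

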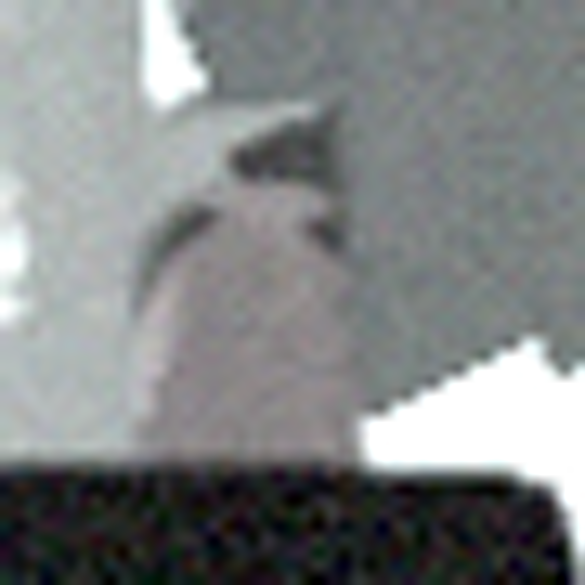

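View pics/w10y.png

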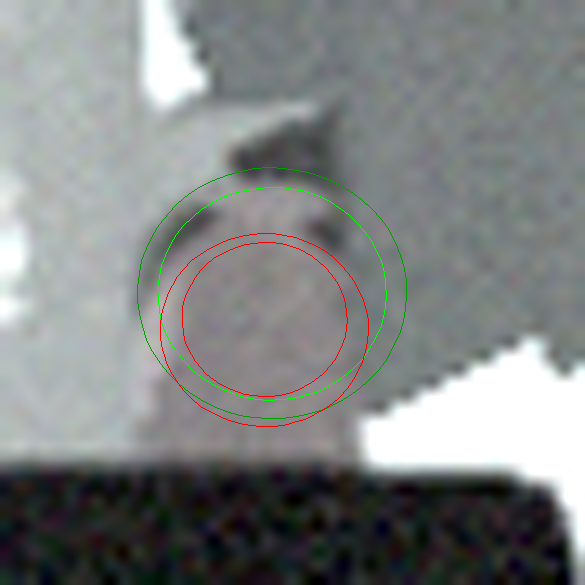

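{"fn": "play_rows", "kwargs": {
  "deltas": [
    [0.0,[0.0003,0.001,0],[0,0,0]],
    [0.0,[0,0,-0.0015],[0,0,0]],
    [0.0,[0,0,-0.0015],[0,0,0]],
    [0.0,[0,0,-0.0015],[0,0,0]],
    [0.0,[0,0,0],[0,0,0]],
    [0.0,[0,0,0],[0,0,0]]
  ]
}}

```text
clock: 9.5
tool_pos: [488.5, -97.7, 220.1]
tcp_rot: [0.616, 3.08, -0.007]
contact_force: [-1.7, -7.7, 6.1]
finger_gap: 0.273
```

```bash
python3 - <<'E'
from h import *
d=grab('wrist','wrist11'); st=robot.state(); print(st['clock'],st['tool_pos'],st['tcp_rot'],st['contact_force'],st['finger_gap'])
a=d['img'][140:275,190:390]; a=np.clip(a.astype(float)*1.8,0,255).astype(np.uint8); cv2.imwrite('pics/w11z.png',cv2.resize(a,None,fx=4,fy=4,interpolation=cv2.INTER_CUBIC))
E
```

```text
9.55 [488.43494382 -97.74807568 220.04036664] [ 0.61630857  3.07976213 -0.00684267] [-2.2784083  -7.6144302   8.52103781] 0.2729959174491848
```

View pics/w11z.png

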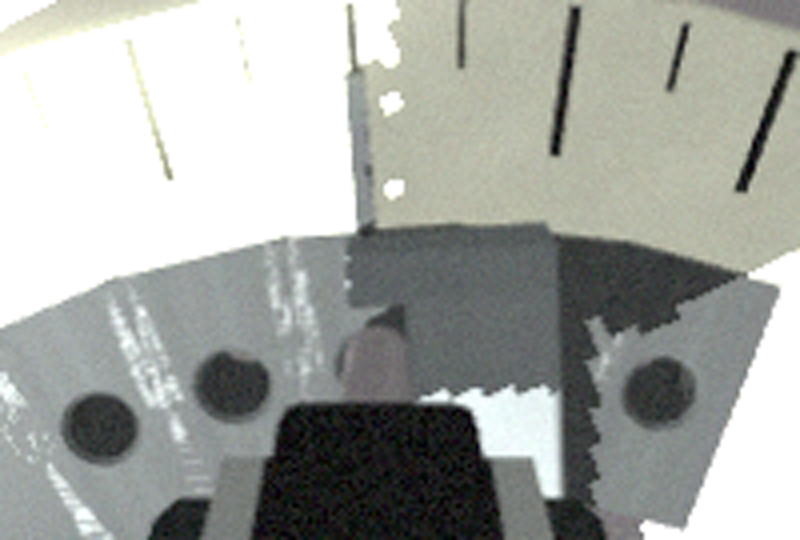

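{"fn": "play_rows", "kwargs": {
  "deltas": [
    [0.0,[-0.001,0.0003,0],[0,0,0]],
    [0.0,[0,0,0],[0,0,0]],
    [0.0,[0,0,0],[0,0,0]]
  ]
}}

```text
clock: 9.85
tool_pos: [488.3, -97.7, 220.1]
tcp_rot: [0.616, 3.078, -0.007]
contact_force: [0.1, -7.1, 5.6]
finger_gap: 0.273
```

```bash
python3 - <<'E'
from h import *
d=grab('wrist','wrist12'); st=robot.state(); print(st['clock'],st['tool_pos'],st['tcp_rot'],st['contact_force'],st['finger_gap'])
a=d['img'][205:250,265:310]; a=np.clip(a.astype(float)*2.2,0,255).astype(np.uint8); a=cv2.resize(a,None,fx=13,fy=13,interpolation=cv2.INTER_CUBIC)
b=a.copy()
def dr(pts,c):
    q=((proj(d,pts)-[265,205]+.5)*13).astype(int); cv2.polylines(b,[q.reshape(-1,1,2)],True,c,1)
th=np.linspace(0,2*np.pi,60)
dr([[487.72+5.6*np.cos(t),-98.26+5.6*np.sin(t),174] for t in th],(0,255,0))
dr([[487.72+6.6*np.cos(t),-98.26+6.6*np.sin(t),174] for t in th],(0,160,0))
cv2.imwrite('pics/w12.png',cv2.resize(np.hstack([a,b]),(800,400)))
E
```

```text
9.9 [488.26463107 -97.70226388 220.12485755] [ 0.61613651  3.07810561 -0.00693786] [-0.93893181 -6.83315642  5.8713947 ] 0.2734495297079259
```

View pics/w12.png

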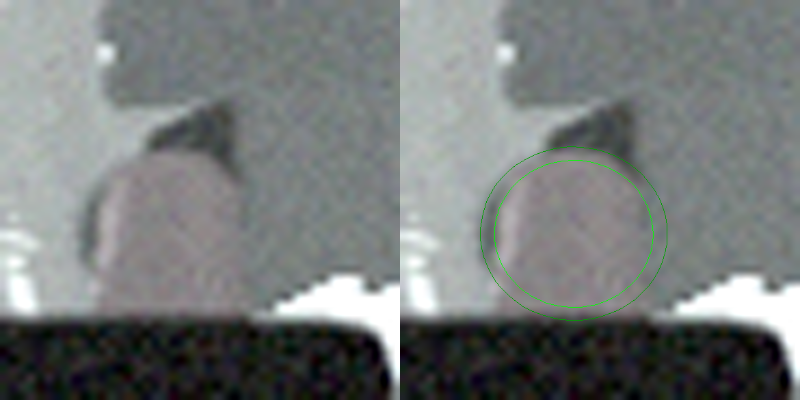

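```bash
python3 - <<'E'
from h import *
d=load('wrist12'); st=robot.state()
print(d['t'])
a=d['img'][190:250,225:375]; a=np.clip(a.astype(float)*2.2,0,255).astype(np.uint8); a=cv2.resize(a,None,fx=5,fy=5,interpolation=cv2.INTER_CUBIC)
def dr(pts,c):
    q=((proj(d,pts)-[225,190]+.5)*5*8).round().astype(int); cv2.polylines(a,[q.reshape(-1,1,2)],True,c,1,cv2.LINE_AA,3)
th=np.linspace(0,2*np.pi,60)
for A in (20,30,40,50):
  w=np.radians(191.006-A); c=np.array([610.645+130*np.cos(w),-140.575+130*np.sin(w)])
  dr([[c[0]+6.6*np.cos(t),c[1]+6.6*np.sin(t),174] for t in th],(0,255,0))
tip=np.array([487.2,-97.3])
for z,r in ((173,4),(174.4,5),(185,5)): dr([[tip[0]+r*np.cos(t),tip[1]+r*np.sin(t),z] for t in th],(0,0,255))
cv2.imwrite('pics/w12b.png',a)
E
```

```text
[ -96.91004537 -503.35387185  218.2467919 ]
```

View pics/w12b.png

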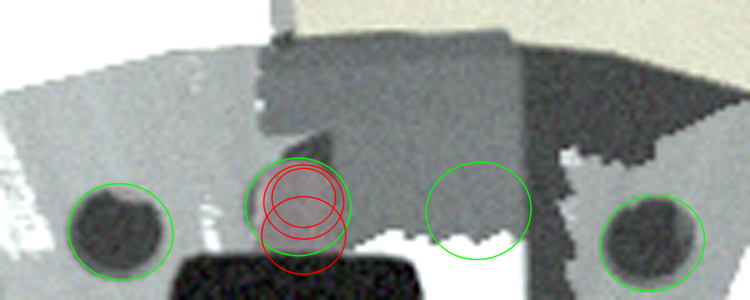

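{"fn": "play_rows", "kwargs": {
  "deltas": [
    [0.0,[0.0005,-0.0002,0],[0,0,0]],
    [0.0,[0,0,0],[0,0,0]]
  ]
}}

```text
clock: 10.1
tool_pos: [488.3, -97.7, 220.1]
tcp_rot: [0.616, 3.079, -0.007]
contact_force: [-0.4, -7.7, 6.4]
finger_gap: 0.273
```

{"fn": "play_rows", "kwargs": {
  "deltas": [
    [0.0,[0,0,-0.0005],[0,0,0]],
    [0.0,[0,0,0],[0,0,0]]
  ]
}}

```text
clock: 10.3
tool_pos: [488.7, -97.8, 219.5]
tcp_rot: [0.616, 3.078, -0.007]
contact_force: [-0.1, -7.7, 4.2]
finger_gap: 0.269
```

{"fn": "play_rows", "kwargs": {
  "deltas": [
    [0.0,[0,0,-0.001],[0,0,0]],
    [0.0,[0,0,0],[0,0,0]]
  ]
}}

```text
clock: 10.5
tool_pos: [488.8, -97.9, 218.5]
tcp_rot: [0.616, 3.078, -0.007]
contact_force: [0.9, -7.7, 3.8]
finger_gap: 0.268
```

{"fn": "play_rows", "kwargs": {
  "deltas": [
    [0.0,[0,0,-0.001],[0,0,0]],
    [0.0,[0,0,-0.001],[0,0,0]],
    [0.0,[0,0,0],[0,0,0]]
  ]
}}

```text
clock: 10.8
tool_pos: [488.9, -98.0, 216.4]
tcp_rot: [0.616, 3.078, -0.007]
contact_force: [0.3, -8.5, 2.6]
finger_gap: 0.274
```

{"fn": "play_rows", "kwargs": {
  "deltas": [
    [0.0,[0,0,-0.0015],[0,0,0]],
    [0.0,[0,0,-0.0015],[0,0,0]],
    [0.0,[0,0,-0.0015],[0,0,0]],
    [0.0,[0,0,-0.0015],[0,0,0]],
    [0.0,[0,0,0],[0,0,0]]
  ]
}}

```text
clock: 11.3
tool_pos: [489.1, -98.1, 210.5]
tcp_rot: [0.616, 3.078, -0.007]
contact_force: [0.5, -9.2, 3.7]
finger_gap: 0.274
```

{"fn": "play_rows", "kwargs": {
  "deltas": [
    [0.0,[0,0,-0.0015],[0,0,0]],
    [0.0,[0,0,-0.0015],[0,0,0]],
    [0.0,[0,0,-0.0015],[0,0,0]],
    [0.0,[0,0,-0.0015],[0,0,0]],
    [0.0,[0,0,0],[0,0,0]]
  ]
}}

```text
clock: 11.8
tool_pos: [489.2, -98.2, 204.5]
tcp_rot: [0.616, 3.077, -0.007]
contact_force: [1.3, -8.1, 3.2]
finger_gap: 0.271
```

```bash
python3 - <<'E'
from h import *
d=grab('wrist','wrist13'); st=robot.state(); print(st['clock'],st['tool_pos'],st['tcp_rot'],st['contact_force'],st['finger_gap'])
E
```

```text
11.85 [489.20552599 -98.13943198 204.51941269] [ 0.61619919  3.07740198 -0.00728188] [ 0.60642014 -7.85113487  3.86970796] 0.27386668623454413
```

View pics/wrist13.png

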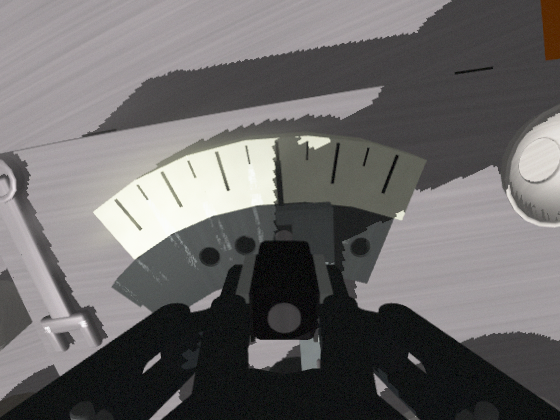

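{"fn": "play_rows", "kwargs": {
  "deltas": [
    [0.0,[0,0,-0.0015],[0,0,0]],
    [0.0,[0,0,-0.0015],[0,0,0]],
    [0.0,[0,0,-0.0015],[0,0,0]],
    [0.0,[0,0,-0.001],[0,0,0]],
    [0.0,[0,0,0],[0,0,0]]
  ]
}}

```text
clock: 12.35
tool_pos: [489.3, -98.2, 199.1]
tcp_rot: [0.616, 3.077, -0.007]
contact_force: [1.4, -7.8, 3.2]
finger_gap: 0.273
```

{"fn": "play_rows", "kwargs": {
  "deltas": [
    [0.0,[0,0,-0.001],[0,0,0]],
    [0.0,[0,0,0],[0,0,0]]
  ]
}}

```text
clock: 12.55
tool_pos: [489.3, -98.2, 198.2]
tcp_rot: [0.616, 3.077, -0.007]
contact_force: [1.5, -9.2, 4.3]
finger_gap: 0.273
```

{"fn": "play_rows", "kwargs": {
  "deltas": [
    [0.0,[0,0,-0.0007],[0,0,0]],
    [0.0,[0,0,0],[0,0,0]]
  ]
}}

```text
clock: 12.75
tool_pos: [489.3, -98.2, 197.5]
tcp_rot: [0.616, 3.077, -0.007]
contact_force: [0.4, -8.4, 5.0]
finger_gap: 0.272
```

{"fn": "play_rows", "kwargs": {
  "deltas": [
    [0.0,[0,0,-0.0005],[0,0,0]],
    [0.0,[0,0,0],[0,0,0]]
  ]
}}

```text
clock: 12.95
tool_pos: [489.3, -98.2, 197.1]
tcp_rot: [0.616, 3.077, -0.007]
contact_force: [1.0, -9.0, 4.1]
finger_gap: 0.271
```

{"fn": "play_rows", "kwargs": {
  "deltas": [
    [0.0,[0,0,-0.0005],[0,0,0]],
    [0.0,[0,0,0],[0,0,0]]
  ]
}}

```text
clock: 13.15
tool_pos: [489.3, -98.2, 196.9]
tcp_rot: [0.616, 3.077, -0.007]
contact_force: [-1.1, -9.4, 6.7]
finger_gap: 0.271
```

{"fn": "play_rows", "kwargs": {
  "deltas": [
    [0.0,[0,0,-0.0004],[0,0,0]],
    [0.0,[0,0,0],[0,0,0]]
  ]
}}

```text
clock: 13.35
tool_pos: [489.3, -98.2, 196.9]
tcp_rot: [0.616, 3.077, -0.008]
contact_force: [-1.3, -8.1, 10.9]
finger_gap: 0.275
```

{"fn": "play_rows", "kwargs": {
  "deltas": [
    [0.0,[0,0,0.0006],[0,0,0]],
    [0.0,[-0.0003,-0.0008,0],[0,0,0]],
    [0.0,[-0.0003,-0.0008,0],[0,0,0]],
    [0.0,[-0.0002,-0.0006,0],[0,0,0]],
    [0.0,[0,0,0],[0,0,0]],
    [0.0,[0,0,0],[0,0,0]]
  ]
}}

```text
clock: 13.95
tool_pos: [489.1, -98.6, 196.9]
tcp_rot: [0.615, 3.077, -0.0]
contact_force: [2.5, -3.2, 5.5]
finger_gap: 0.276
```

```bash
python3 - <<'E'
from h import *
d=grab('wrist','wrist14'); st=robot.state(); print(st['clock'],st['tool_pos'],st['tcp_rot'],st['contact_force'],st['finger_gap'])
E
```

```text
14.0 [489.13918952 -98.59708282 196.85722263] [ 6.14717542e-01  3.07659481e+00 -1.65788220e-04] [ 2.49544366 -4.02844591  5.53499479] 0.2702694504646493
```

View pics/wrist14.png

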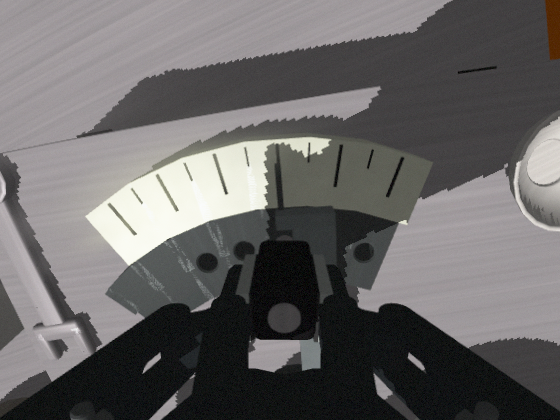

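Pointer lies along the 30° mark (column about 280), and the tip is bottomed. Release.

{"fn": "play_rows", "kwargs": {
  "deltas": [
    [0.03,[0,0,0],[0,0,0]],
    [0.04,[0,0,0],[0,0,0]],
    [0.05,[0,0,0],[0,0,0]],
    [0.06,[0,0,0],[0,0,0]],
    [0.06,[0,0,0],[0,0,0]],
    [0.06,[0,0,0],[0,0,0]]
  ]
}}

```text
clock: 14.6
tool_pos: [487.3, -97.7, 195.2]
tcp_rot: [-0.614, -3.08, -0.001]
contact_force: [0.7, -0.2, -0.5]
finger_gap: 0.703
```

```bash
python3 - <<'E'
from h import *
d=grab('wrist','wrist15'); st=robot.state(); print(st['clock'],st['tool_pos'],st['tcp_rot'],st['contact_force'],st['finger_gap'])
E
```

```text
14.65 [487.32496378 -97.73029796 195.23390586] [-6.14406579e-01 -3.08063705e+00 -4.81221726e-04] [-0.126817    0.56441038  0.95840961] 0.7018024325652196
```

View pics/wrist15.png

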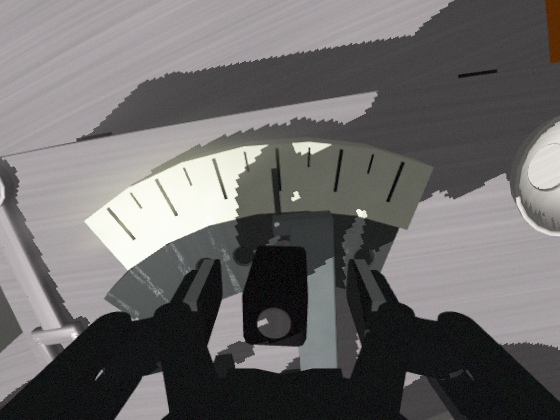

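{"fn": "play_rows", "kwargs": {
  "deltas": [
    [0.06,[0,0,0.01],[0,0,0]],
    [0.06,[0,0,0.02],[0,0,0]],
    [0.06,[0,0,0.03],[0,0,0]],
    [0.06,[0,0,0.035],[0,0,0]],
    [0.06,[0,0,0.015],[0,0,0]],
    [0.06,[0,0,0],[0,0,0]],
    [0.06,[0,0,0],[0,0,0]]
  ]
}}

```text
clock: 15.35
tool_pos: [487.6, -97.9, 305.4]
tcp_rot: [0.615, 3.08, 0.0]
contact_force: [-0.2, 0.6, -1.1]
finger_gap: 0.705
```

```bash
python3 - <<'E'
from h import *
d=grab('wrist','wrist16'); st=robot.state(); print(st['clock'],st['tool_pos'],st['tcp_rot'],st['contact_force'],st['finger_gap'])
a=d['img'][110:290,150:400]; a=np.clip(a.astype(float)*1.6,0,255).astype(np.uint8); cv2.imwrite('pics/w16z.png',cv2.resize(a,None,fx=3.2,fy=3.2,interpolation=cv2.INTER_CUBIC))
E
```

```text
15.4 [487.08360456 -97.74789824 304.55998349] [-6.14314727e-01 -3.07980813e+00 -4.44377127e-04] [ 0.0466566   0.04369245 -1.48397905] 0.6976809398582794
```

View pics/wrist16.png

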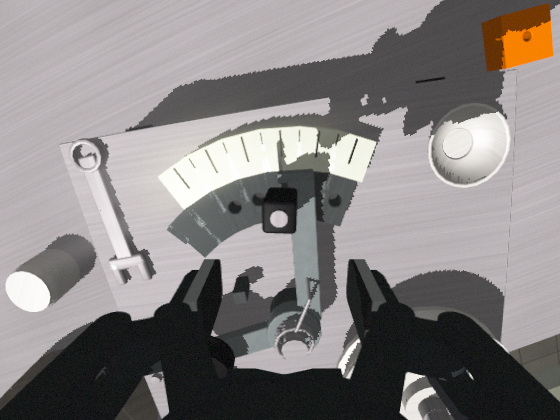

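View pics/w16z.png

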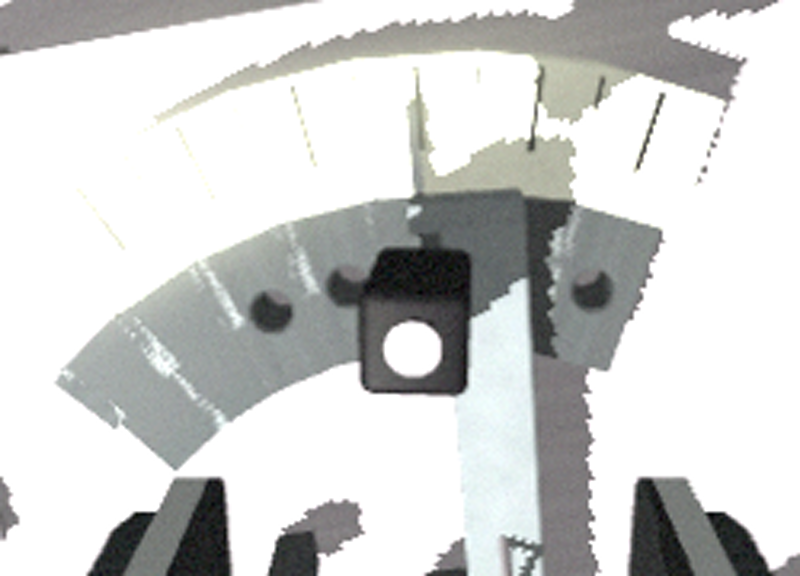

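```bash
python3 - <<'E'
from h import *
d=load('wrist16'); f=lambda x,y:(150+x/3.2,110+y/3.2)
print('dot@239',onz(d,f(412,349),239))
p,q=onz(d,f(360,390),239),onz(d,f(468,392),239); print('front-bottom edge width',np.linalg.norm(p-q))
t=grab('top','top16'); s=grab('scene','scene16')
cv2.imwrite('pics/t16z.png',cv2.resize(t['img'][90:275,165:445],None,fx=2.8,fy=2.8,interpolation=cv2.INTER_CUBIC))
cv2.imwrite('pics/s16z.png',cv2.resize(s['img'][165:330,155:395],None,fx=3.3,fy=3.3,interpolation=cv2.INTER_CUBIC))
print(proj(s,[487.7,-98.3,239]),proj(s,[487.7,-98.3,194]),proj(t,[487.7,-98.3,239]))
# pointer: tip vs mark
for n,c in (('ptr tip',f(413,110)),): 
  x=onz(d,c,178.5)[:2]-[610.65,-140.58]; print(n,np.linalg.norm(x),191-np.degrees(np.arctan2(x[1],x[0])))
x=onz(d,f(418,180),178.5)[:2]-[610.65,-140.58]; print(np.linalg.norm(x),191-np.degrees(np.arctan2(x[1],x[0])))
x=onz(d,f(422,148),174)[:2]-[610.65,-140.58]; print('mark',np.linalg.norm(x),191-np.degrees(np.arctan2(x[1],x[0])))
E
```

```text
dot@239 [ 485.15684228 -101.40296988  239.        ]
front-bottom edge width 23.476035741552025
[[239.06511611 188.6857952 ]] [[240.36187028 198.87538766]] [[326.647514   213.52638784]]
ptr tip 174.7580898669203 29.508905440022914
156.49332959584447 29.479283108484708
mark 164.1126369279136 30.035681451313735
```

View pics/t16z.png

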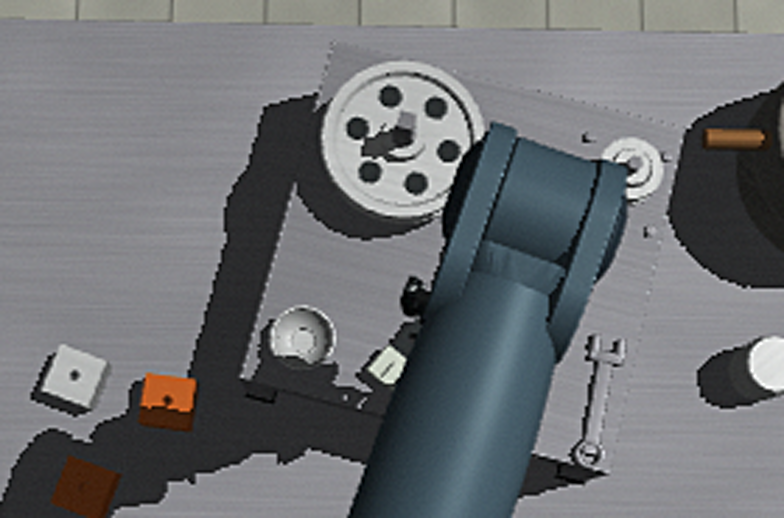

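View pics/s16z.png

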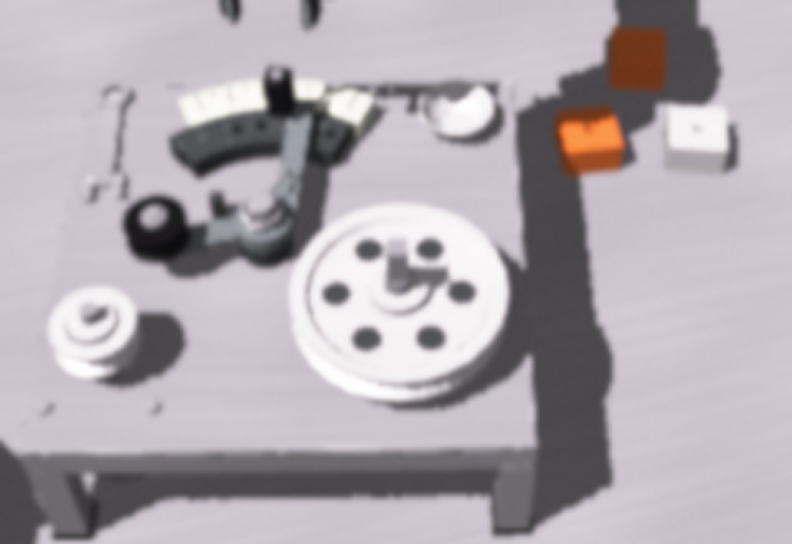

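```bash
python3 - <<'E'
from h import *
st=robot.state(); print(st['clock'],st['contact_force']); print(robot.hand_in())
E
```

```text
15.5 [-0.11859495 -0.61555405  0.33100712]
the job is handed in; nothing more can be done
None
```

The stop pin is home in the 30-degree hole and the lever, let go, leans on it and reads about 29.5 degrees. I handed the job in at 15.5 s on the robot's clock.

- **What I did:** I took the pin from the aluminium stand and used its shank to push the lever from rest to the 30-degree mark. I never commanded the lever past that mark. I then lowered the pin until it bottomed, released it and lifted clear.
- **Forces:** Vertical force was 3–5 N for most of the way down. It showed 6–8.5 N at the chamfer, where I had to shift the pin sideways a little before it went in. It reached 10.9 N for one reading at the hole's bottom, just over the 10 N guide; I eased off straight after.
- **Home and in the right hole:** The tool stopped at 196.9 mm, which puts the tip about 24 mm down. Two free holes show before the pin, so it is in the third. The head measures 23.5 mm wide at the height it should have when home, against the true 24.
- **Not perfect:** The pin leans about 3 degrees under the lever's push, which is about what the hole's clearance allows. The pointer is about half a degree short of 30.
- **Bystanders:** The dish, spanner and orange blocks appear where they were. I did not measure the grease tin and mould again, but nothing went near them.

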